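# Close a detector housing: line up its quarter-turn stud, hold the cover down

### The job

Please close the detector housing: swing its hinged cover down, turn the black wing of the quarter-turn fastener until it lines up with the two red marks on the cover so that its cross pin can pass the slot in the frame, then press the cover fully home against its springy seal. Finish while still holding it pressed down, as I shall drive the corner screws meanwhile and the seal lifts the cover if you let go. Do not knock over or shift the vial, the steel post and the screw tray beside it.

Things in the scene. Friction and masses are not known exactly. Their poses are not given: they have to be found in the camera images.
- housing: Grey detector housing, 170 (x) x 200 (y) x 85 mm high, clamped to the bench, open on top under a bare aluminium cover hinged along its far top edge. Origin: centre of its underside; own x points from the front wall to the hinge side, z up. Feet and clamping forks (to 24 mm high) reach 64 mm beyond both sides in y; connectors stick 18 mm out of the front wall, 36 mm up. Its place and yaw change.
- slot (a point): Middle of the slot's mouth in the steel bracket under the cover, 80 mm above the bench, 55 mm from the housing's centre towards the front. The slot is 8 mm wide and runs along own x (as the housing's x). The wing's cross pin must pass down through it.
- cover_hinge (a point): Middle of the cover's hinge axis, 88 mm above the bench, 85 mm behind the housing's centre; the axis is own y. The cover is a plate reaching 172 mm from the axis to its front edge, 200 mm wide, 4 mm thick; its outer face lies 4 mm out from the axis.
- cover (a joint): Hinge angle of the cover, rad: 0 = fully home on the compressed seal (hard stop); grows as it opens; starts at 0.45 to 0.75 and stays where left. A push of a few N straight down on its outer face swings it shut. Wing out of line: the pin stops it at about 0.06. In line: the sponge seal resists from 0.05 on, home takes about 8 to 10 N at the wing; let go, it springs back to about 0.025.
- cover_front (a point): Middle of the cover's front edge, on its outer face; x towards the hinge, z out of the outer face.
- wing (a joint): Angle of the wing fastener, rad, about the cover's outward normal: 0 = in line with the two red marks (and the slot); positive = anticlockwise seen from above. Starts at 0.6 to 1.4, so turn it clockwise. The pin enters the slot within about 0.16 of 0. Turns from -0.6 to 1.8 against slight friction (0.04 N m), stays where left.
- wing_grip (a point): On the wing's turning axis, 16 mm above the cover's outer face, 140 mm from the hinge axis, half-way across the cover. Own x runs along the wing, z out of the cover. Wing: black upright bar 38 mm long, 9 mm thick, its foot 4 mm and its top 28 mm above the face, a white line along its top; flat clear cover round it.
- vial_a: Amber vial with a cap, standing right of the housing, 23 mm diameter, 52 mm high; origin at the centre of its foot. Leave alone. Behind it stands the room's big black box, about 0.26 m high, solid, filling roughly x over 0.55 m, y under -0.03 m: carry the arm round it.
- post_a: Stainless post, standing, 13 mm diameter, 75 mm high; origin at the centre of its foot. Leave alone.
- tray: Aluminium tray with cap screws, 76 x 120 x 18 mm; origin under its centre. Leave alone.

How it is judged:
On the way:
1. the wing is turned into line with the red marks (value of joint wing between -0.2 and 0.2 rad), for 0.2 s.
At the end, for the whole second after the job is handed in: The cover is within 0.012 rad of fully home (2 mm at its front edge), the wing is within 0.2 rad of the red marks, and the robot's fingers are pressing on the cover or its wing (more than 3 N); the cover is at rest (all of step 1 and value of joint cover below 0.012 rad and contact force between the fingers and cover above 3 N and velocity of joint cover below 0.05 rad/s); the arm keeps its last pose, push and grip.
It fails at once if the vial is shifted by 25 mm or tipped (distance of vial_a from where it was at the start of the episode above 0.025 m or angle between vial_a's own z axis and vertical above 0.4 rad).
It fails at once if the steel post is shifted by 25 mm or tipped (distance of post_a from where it was at the start of the episode above 0.025 m or angle between post_a's own z axis and vertical above 0.4 rad).
It fails at once if the screw tray is shifted by 25 mm (distance of tray from where it was at the start of the episode above 0.025 m).
It also fails if it takes over 45 s, if anything falls off the work surface, if the arm or the gripper's body presses on something with over 40 N, if the wrist force passes 120 N, or if a joint passes its speed limit or range.

### The arm

A 6-joint arm with a two-finger parallel gripper is mounted at the origin on a cart in front of the work surface, level with it; the furniture and walls round the work are solid. World frame = base frame: x ahead of the robot, y to its left, z up, the work surface at z = 0. Lengths are in m, angles in rad, forces in N, time in s.
With the tool pointing down it reaches from about 0.4 to 0.825 m from the base axis. Payload 7 kg.
Tool frame: the origin (TCP) lies at the very end of the fingers, on their centre line; the grasp point (between the pads) lies 19 mm behind it; z points along the fingers, y is the direction in which the jaws open and shut (so a half turn about z gives the same grasp; the last joint's range is limited). The gripper opens to 88 mm and grips with 3 to 60 N. Pads are 19 mm wide; open, the fingers measure 130 mm over their backs; the gripper's body (78 mm by 193 mm) begins 47 mm behind the grasp point.
Start: joints at [-0.898, 0.359, 0.012, 0, -1.224, -0.288], TCP at [0.253, -0.626, 0.227] pointing down, gripper open.
Joint ranges: [-3.07, 3.07], [-1.43, 2.12], [-1.02, 1.25], [-3.03, 1.67], [-3.05, -0], [-3.03, 3.03]. Speed limits (rad/s): [2.39, 2.39, 3.01, 3.14, 3.14, 3.14].

### API

Orientations are given as [roll, pitch, yaw] about the fixed x, y, z axes, in that order (R = Rz(yaw) Ry(pitch) Rx(roll)).
In Python, from station import arm, eyes, job, outline_of gives the robot as it stands.
- The arm moves only by the tool apply_moves, never from a script. Its argument "moves" is a list of rows, each a list of 5 numbers: the opening, from -1 (shut) to 1 (fully open), then the shift along the tool's x, y, z in m, then the turn about the tool's z in rad. A call has 1 to 12 rows; each row shifts and turns the commanded pose from where the row before left it, along the tool's axes as they then stand; what a row does not reach is not made up. A row lasts 1/12 s, in which the tool goes at most 41.7 mm and 7.16 degrees, less where a joint would pass 70% of its speed; a pose out of reach is approached as far as the arm can. A call with a gripper value outside its range is refused whole. The fingers move at their own pace and stop on an object; "newtons" is the grip in N (left out, the last holds). Time passes only in rows, so rows that do not move let the fingers close. It gives the time, the measured TCP pose, the force and the opening at its end, in the units of the state.
- arm.get_state(): the state, without advancing time (a new reading comes with each control period).
- eyes.grab_frame(name): name is "side" or "top" or "wrist"; returns a dict with "color" (480x640x3 uint8, red, green, blue), "z_map" (480x640 float32, m along the optical axis (not along the pixel's ray), 0 where there is no reading), "camera_matrix" (3x3 intrinsics, pixels), "extrinsics" (4x4, takes a point from camera to world coordinates). Camera axes: x right, y up, looking along -z (the intrinsics and any distortion apply to the point x, -y, -z); pixel columns grow to the right and rows downward; lengths in m; the calibration is good to about 2 mm. A picture is of the moment at which its call begins.
- job.job_done(): hands the job in, once; it reports no verdict.
Trained networks look in a picture, given as the dict that the camera call returned (one of the last four; its "shot" number tells which), for a name from the list of things; names that differ only in an ending like _2 or _b are one class to them, and where a whole thing is asked for, a point or a joint stands for the part that bears it (a point fixed in the world has none). Each returns a list of dicts, best first, with "score" (0 to 1); they miss things now and then, are a little off and sometimes report something else, mostly with a low value. They report only what shows in the picture. A call takes as long as a camera call.
- outline_of(label, picture): "region" (480x640 bool, what is visible of it) and "extent" ([left, top, right, bottom] in pixels, round what is visible of it).
The state is a dict: "t": time; "q": joint angles; "qd": joint speeds; "joint_efforts": joint torques, N m; "eef_pos": TCP position; "ee_rot": TCP orientation; "force": force on the tool from outside, world axes, zero at the start; "moment": the same for the moment, N m; "width": finger opening in m.
Only numpy, scipy, OpenCV 4.12 (cv2) and the standard library are available. Lean on these libraries where they do the work, as an engineer would, in place of code of your own. Each camera call takes 0.05 s, during which the arm holds its last target.

## Working session

There is one attempt and no reset: what is moved stays moved. The work goes in short steps, Python scripts to look and compute and a tool call to move; the robot and the scene stay as the last step left them, time stands still between calls to the robot, and variables do not carry over. Pictures are saved under pics/ and viewed, and the job is handed in when it is done.

Besides the shell and the picture viewer there is one more tool, called after ">>>" by a JSON object that holds its "method" and its "body". apply_moves: Moves the arm, as the interface text tells. Its arguments: {"type":"object","properties":{"moves":{"type":"array","items":{"type":"array","items":{"type":"number"}}},"newtons":{"type":"number"}},"required":["moves"]}

```bash
mkdir -p pics; ls
python3 - <<'E'
from station import arm, eyes
import cv2, numpy as np
print(arm.get_state())
for n in ["side","top","wrist"]:
    f=eyes.grab_frame(n)
    cv2.imwrite(f"pics/{n}0.png",f["color"][:,:,::-1])
    print(n,f["camera_matrix"].round(1).tolist(),f["extrinsics"].round(3).tolist(),f.keys())
    np.savez(f"{n}0.npz",**{k:f[k] for k in["color","z_map","camera_matrix","extrinsics"]})
E
```

```text
pics
{'t': 0.0, 'q': array([-8.97911416e-01,  3.59372016e-01,  1.10639806e-02, -3.56535201e-04,
       -1.22408941e+00, -2.88087702e-01]), 'qd': array([ 0.0001712 ,  0.00039447, -0.0011297 ,  0.00013159, -0.00182704,
        0.0007708 ]), 'joint_efforts': array([ 1.65613937e-04, -5.82705331e+01,  2.93054688e+01,  6.99694991e+00,
        6.84364364e-03, -2.40360650e-04]), 'eef_pos': array([ 0.25316336, -0.62520196,  0.22563338]), 'ee_rot': array([ 3.13996228e+00, -1.33599430e-04, -2.75691676e+00]), 'force': array([-0.6026081 ,  0.37276964,  0.37994238]), 'moment': array([0.00097121, 0.00279937, 0.01202417]), 'width': 0.08763804364589156}
side [[440.0, 0.0, 322.1], [0.0, 440.0, 240.8], [0.0, 0.0, 1.0]] [[-0.584, -0.658, 0.475, 0.953], [0.812, -0.481, 0.331, 0.303], [0.01, 0.579, 0.815, 0.78], [0.0, 0.0, 0.0, 1.0]] dict_keys(['color', 'z_map', 'camera_matrix', 'extrinsics', 'shot'])
top [[453.3, 0.0, 325.8], [0.0, 453.3, 238.7], [0.0, 0.0, 1.0]] [[0.008, 0.996, -0.089, 0.467], [-1.0, 0.008, -0.001, 0.033], [-0.0, 0.089, 0.996, 0.923], [0.0, 0.0, 0.0, 1.0]] dict_keys(['color', 'z_map', 'camera_matrix', 'extrinsics', 'shot'])
wrist [[369.8, 0.0, 317.6], [0.0, 369.8, 241.8], [0.0, 0.0, 1.0]] [[-0.376, -0.897, -0.233, 0.191], [0.927, -0.363, -0.096, -0.65], [0.001, -0.252, 0.968, 0.384], [0.0, 0.0, 0.0, 1.0]] dict_keys(['color', 'z_map', 'camera_matrix', 'extrinsics', 'shot'])
```

View pics/top0.png

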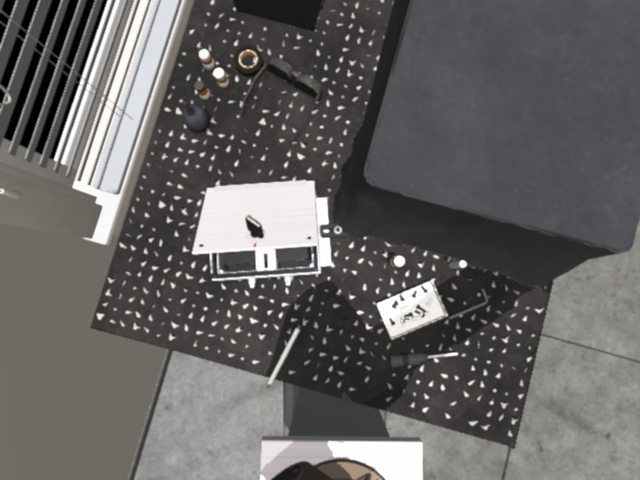

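View pics/side0.png

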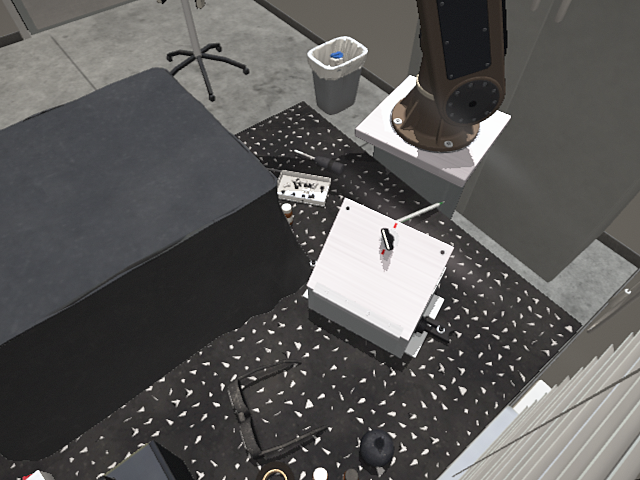

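The top view shows the open cover around (195-320, 180-252), with the wing at about (255, 227). The vial is at (399, 261), the post at about (462, 265) and the tray at (410, 310). The black box fills the upper right. Next I'll measure.

```bash
cat > h.py <<'E'
import numpy as np, cv2
from station import arm, eyes, outline_of
def cloud(f):
    K=f["camera_matrix"];z=f["z_map"].astype(float);E=f["extrinsics"]
    v,u=np.mgrid[0:480,0:640]
    P=np.stack([(u-K[0,2])/K[0,0]*z,-(v-K[1,2])/K[1,1]*z,-z],-1)
    W=P@E[:3,:3].T+E[:3,3]; W[z<=0]=np.nan
    return W
def proj(f,p):
    K=f["camera_matrix"];E=f["extrinsics"]
    c=(np.atleast_2d(p)-E[:3,3])@E[:3,:3]
    return np.stack([K[0,0]*c[:,0]/-c[:,2]+K[0,2],-K[1,1]*c[:,1]/-c[:,2]+K[1,2]],-1)
E
python3 - <<'E'
from h import *
for n in["top","side"]:
    f=eyes.grab_frame(n);W=cloud(f)
    np.savez(f"{n}1.npz",W=W,**{k:f[k] for k in["color","camera_matrix","extrinsics"]})
    for l in["housing","cover","wing","vial_a","post_a","tray"]:
        for d in outline_of(l,f)[:2]:
            m=d["region"];p=W[m]; p=p[~np.isnan(p[:,0])]
            np.save(f"m_{n}_{l}.npy",m) if d is not None else 0
            print(n,l,round(d["score"],2),d["extent"],m.sum(),np.median(p,0).round(3),p.min(0).round(3),p.max(0).round(3))
E
```

```text
top housing 0.91 [186.6, 179.8, 348.7, 287.9] 12040 [0.548 0.141 0.12 ] [ 0.451 -0.011 -0.005] [0.672 0.316 0.216]
top cover 0.88 [190.5, 181.4, 317.6, 252.2] 7680 [0.571 0.151 0.156] [ 0.507  0.049 -0.003] [0.652 0.3   0.216]
top cover 0.53 [447.7, 260.9, 466.1, 265.0] 93 [ 0.498 -0.217  0.055] [ 0.492 -0.226  0.007] [ 0.504 -0.215  0.078]
top wing 0.62 [246.0, 218.6, 264.2, 238.4] 241 [0.548 0.148 0.202] [0.534 0.135 0.157] [0.567 0.162 0.216]
top wing 0.62 [373.5, 283.7, 449.9, 336.8] 2427 [ 0.409 -0.139  0.002] [ 0.354 -0.205 -0.005] [ 0.465 -0.069  0.022]
top tray 0.97 [374.9, 280.7, 446.7, 339.4] 2436 [ 0.409 -0.137  0.002] [ 0.353 -0.205 -0.005] [ 0.465 -0.069  0.022]
side housing 0.96 [305.5, 201.6, 457.5, 357.3] 15474 [0.58  0.166 0.133] [ 0.347 -0.042 -0.002] [0.649 0.313 0.216]
side cover 0.98 [305.2, 198.1, 453.5, 341.3] 12067 [0.575 0.158 0.149] [0.504 0.048 0.077] [0.649 0.255 0.216]
side wing 0.48 [382.7, 228.6, 394.9, 252.4] 166 [0.551 0.151 0.203] [0.532 0.137 0.187] [0.564 0.164 0.216]
side wing 0.33 [302.7, 197.7, 454.1, 354.6] 15256 [0.581 0.166 0.134] [ 0.36  -0.042 -0.001] [0.649 0.311 0.216]
side vial_a 0.5 [284.0, 204.9, 292.2, 223.1] 119 [ 0.504 -0.1    0.045] [ 0.494 -0.114  0.007] [ 0.511 -0.095  0.056]
side tray 0.56 [280.7, 169.3, 329.5, 207.7] 1441 [ 0.402 -0.137  0.006] [ 0.348 -0.216 -0.002] [ 0.459 -0.067  0.022]
```

Run:
```python
import cv2
a=cv2.imread('pics/top0.png')[150:330,170:500]
cv2.imwrite('pics/topc.png',cv2.resize(a,None,fx=2.4,fy=2.4,interpolation=2))
a=cv2.imread('pics/side0.png')[180:370,260:480]
cv2.imwrite('pics/sidec.png',cv2.resize(a,None,fx=3,fy=3,interpolation=2))
```

```text
(no output)
```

View pics/topc.png

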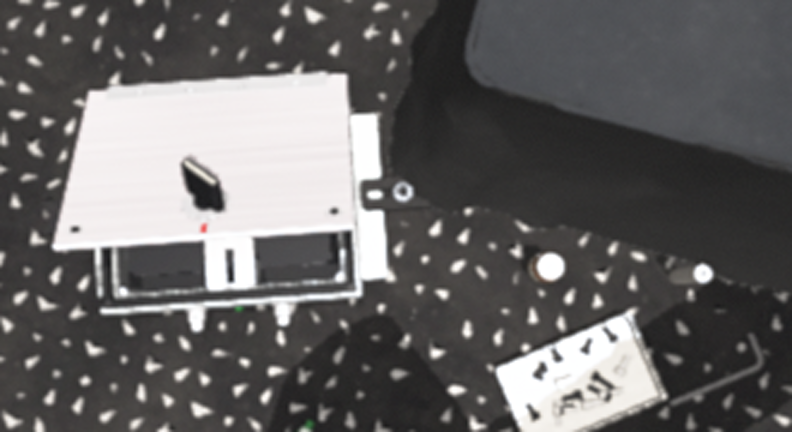

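View pics/sidec.png

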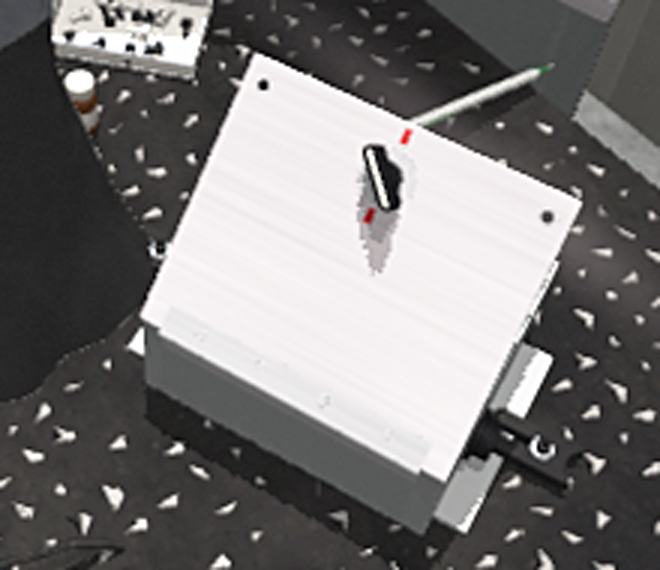

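Run:
```python
from h import *
D=np.load("side1.npz");W=D["W"];m=np.load("m_side_cover.npy")
D2=np.load("top1.npz");W2=D2["W"]
f=None
def fit(P):
    P=P[~np.isnan(P[:,0])]
    for i in range(8):
        c=np.median(P,0);u,s,v=np.linalg.svd(P-P.mean(0),full_matrices=False);n=v[2]*np.sign(v[2,2])
        r=(P-P.mean(0))@n; P=P[abs(r)<max(.0025,2*np.std(r)*.7)]
    return n,P
import glob
# side cover mask (first det got overwritten? check size)
for nm,WW in(("side",W),("top",W2)):
    mm=np.load(f"m_{nm}_cover.npy")
    print(nm,mm.sum())
    if mm.sum()<1000:
        mm=np.zeros((480,640),bool);mm[185:248,198:312]=1; mm[215:242,242:268]=0
    n,P=fit(WW[mm]); 
    th=np.arccos(n[2]);yaw=np.arctan2(-n[1],-n[0])
    print(nm,len(P),n,"theta",th,"yaw of hinge dir",yaw)
    # rect via in-plane minAreaRect
    c=P.mean(0);e2=np.cross([0,0,1],n);e2/=np.linalg.norm(e2);e1=np.cross(e2,n)
    Q=np.stack([(P-c)@e1,(P-c)@e2],1).astype(np.float32)
    r=cv2.minAreaRect(Q);print(r)
    for b in cv2.boxPoints(r): print((c+b[0]*e1+b[1]*e2).round(4))
```

```text
side 12067
side 11156 [0.66365288 0.05227264 0.74621205] theta 0.7284426481316435 yaw of hinge dir -3.0629899026656546
((0.0020790398120880127, -0.004320316016674042), (0.1769585907459259, 0.19990503787994385), 0.0799543559551239)
[0.5041 0.2458 0.2066]
[0.52   0.0466 0.2064]
[0.6516 0.0572 0.0886]
[0.6357 0.2565 0.0888]
top 93
top 6130 [0.66308036 0.05164819 0.74676429] theta 0.7276127120292246 yaw of hinge dir -3.063858301383559
((0.004485875368118286, 0.002824932336807251), (0.19530831277370453, 0.1739383190870285), 88.37706756591797)
[0.5207 0.0568 0.2067]
[0.6506 0.062  0.0911]
[0.6395 0.2569 0.0874]
[0.5097 0.2518 0.203 ]
```

```bash
cat >> h.py <<'E'
H=np.array([.637,.156,.088]);PSI=.0786
def frame(th):
    a=np.array([np.cos(PSI),np.sin(PSI),0]);z=np.array([0,0,1.])
    x=np.cos(th)*a-np.sin(th)*z; n=np.sin(th)*a+np.cos(th)*z
    return x,np.cross(n,x),n
def wingang(f,th,box,hgt=.028,thr=150):
    """fit white top line: pixels bright-ish within the wing footprint; returns in-plane coords of pixels"""
    x,y,n=frame(th);K=f["camera_matrix"];E=f["extrinsics"]
    l,t,r,b=box;v,u=np.mgrid[t:b,l:r]
    d=np.stack([(u-K[0,2])/K[0,0],-(v-K[1,2])/K[1,1],-np.ones(u.shape)],-1)@E[:3,:3].T
    o=E[:3,3]; c=H+n*(.004+hgt)
    s=((c-o)@n)/(d@n); P=o+d*s[...,None]-(H+n*(.004+hgt)-x*.140)
    return P@x,P@y
E
python3 - <<'E'
from h import *
for nm,box in(("top",(236,208,276,248)),("side",(370,215,410,265))):
    f=dict(np.load(nm+"1.npz"));W=f["W"]
    x,y,n=frame(.728)
    hgt=((W-H)@n-.004)
    l,t,r,b=box
    hh=hgt[t:b,l:r];P=W[t:b,l:r]-(H-x*.14)
    m=hh>.020
    q=np.stack([P[m]@x,P[m]@y],1);c=q.mean(0);u,s,v=np.linalg.svd(q-c);a=np.arctan2(v[0,1],v[0,0])
    print(nm,m.sum(),"centre",c,"ang",a,a+np.pi, s/np.sqrt(len(q)),hh[m].max())
    col=f["color"][t:b,l:r].astype(int).sum(-1)/3
    im=cv2.resize(f["color"][t:b,l:r,::-1],None,fx=10,fy=10,interpolation=0);cv2.imwrite(f"pics/w_{nm}.png",im)
f=dict(np.load("top1.npz"));W=f["W"]
m=(W[...,2]>.1)&(W[...,1]<0)
for y in np.arange(-.6,.0,.05):
    s=m&(abs(W[...,1]-y)<.01)
    if s.any():print(round(y,2),W[s][:,0].min().round(3),W[s][:,2].max().round(3))
for p in[[400,262],[462,265]]:print(W[p[1],p[0]])
E
```

```text
top 153 centre [-1.72531908e-04  3.10108403e-05] ang -2.401478769805754 0.7401138837840393 [0.01099794 0.00279004] 0.03218877459862776
side 143 centre [-0.00076456  0.00071919] ang 0.7420445064861997 3.8836371600759927 [0.01045247 0.00278368] 0.03187562328916699
-0.4 0.48 0.284
-0.35 0.488 0.284
-0.3 0.506 0.284
-0.25 0.526 0.282
-0.2 0.542 0.281
-0.15 0.552 0.283
-0.1 0.568 0.285
-0.05 0.575 0.28
[ 0.50102534 -0.10905156  0.05233234]
[ 0.49546532 -0.22121519  0.07468228]
```

>>> {"method": "apply_moves", "body": {"moves": [[-1,0,0,-0.03,0.09],[-1,0,0,-0.03,0.1],[-1,0,0,-0.03,0.1],[-1,0,0,-0.01,0.095],[-1,-0.0098,0.035,0,0],[-1,-0.0098,0.035,0,0],[-1,-0.0098,0.035,0,0],[-1,-0.0098,0.035,0,0],[-1,-0.0098,0.035,0,0],[-1,-0.0098,0.035,0,0],[-1,-0.0098,0.035,0,0],[-1,-0.0098,0.035,0,0]]}}

```text
t: 1.85
eef_pos: [0.3318, -0.344, 0.3267]
ee_rot: [-3.141, 0.001, 3.141]
force: [0.3, 0.1, 0.0]
width: 0.013
```

>>> {"method": "apply_moves", "body": {"moves": [[-1,-0.0098,0.035,0,0],[-1,-0.0098,0.035,0,0],[-1,-0.0098,0.035,0,0],[-1,-0.0098,0.035,0,0],[-1,-0.0098,0.035,0,0],[-1,-0.0098,0.035,0,0],[-1,-0.0098,0.035,0,0],[-1,-0.013,0.035,0,0],[-1,-0.013,0.035,0,0],[-1,-0.013,0.035,0,0],[-1,-0.013,0.035,0,0]]}}

```text
t: 2.77
eef_pos: [0.4526, 0.0413, 0.3271]
ee_rot: [3.141, 0.001, -3.141]
force: [0.9, -0.5, 0.7]
width: 0.0002
```

>>> {"method": "apply_moves", "body": {"moves": [[-1,-0.013,0.035,0,0],[-1,-0.013,0.035,0,0],[-1,-0.013,0.035,0,0],[-1,-0.013,0.035,0,0],[-1,-0.01,0.01,0,0],[-1,0,0,0.03,0],[-1,0,0,0.03,0],[-1,0,0,0,0]]}}

```text
t: 3.43
eef_pos: [0.5117, 0.1885, 0.2608]
ee_rot: [-3.138, -0.008, 3.141]
force: [-1.8, -0.2, -1.9]
width: 0.0003
```

>>> {"method": "apply_moves", "body": {"moves": [[-1,-0.01,0.005,0,0],[-1,0,0,0.015,0],[-1,0,0,0.015,0],[-1,0,0,0.015,0],[-1,0,0,0.015,0],[-1,0,0,0.01,0],[-1,0,0,0.01,0],[-1,0,0,0.01,0]]}}

```text
t: 4.1
eef_pos: [0.5257, 0.1948, 0.1775]
ee_rot: [3.14, 0.002, 3.142]
force: [0.0, -0.8, 0.9]
width: 0.0001
```

>>> {"method": "apply_moves", "body": {"moves": [[-1,0,0,0.01,0],[-1,0,0,0.01,0],[-1,0,0,0.01,0],[-1,0,0,0.01,0]]}}

```text
t: 4.43
eef_pos: [0.5245, 0.1943, 0.1358]
ee_rot: [-3.142, 0.0, 3.141]
force: [-0.5, 0.3, 0.5]
width: 0.0005
```

```bash
cat > look.py <<'E'
import sys
from h import *
f=eyes.grab_frame("side");cv2.imwrite(f"pics/{sys.argv[1]}.png",cv2.resize(f["color"][120:400,220:520,::-1],None,fx=2,fy=2))
f["W"]=cloud(f);np.savez("last.npz",**{k:f[k] for k in("W","color","camera_matrix","extrinsics")})
print(arm.get_state()["eef_pos"],arm.get_state()["force"])
E
python3 look.py s2
```

```text
[0.52343073 0.19376114 0.13356691] [-0.29610882 -0.60042171 -2.69793449]
```

View pics/s2.png

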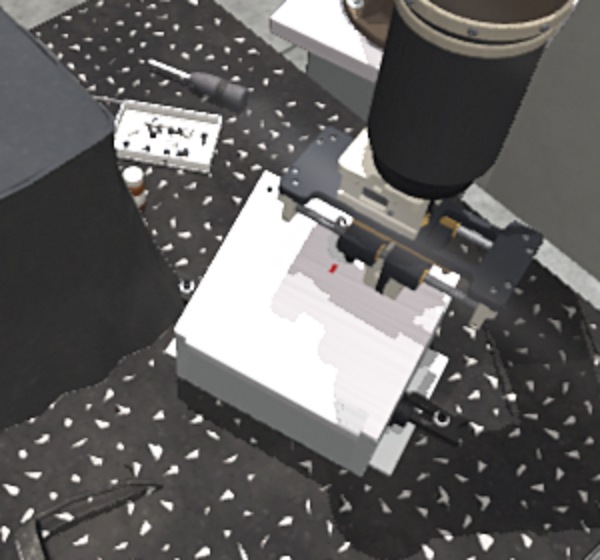

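The picture shows the closed fingers on the cover at about (390, 285). The cover is partly lowered, with the red mark at (333, 268), and nothing beside it has been touched. I'll keep pressing.

>>> {"method": "apply_moves", "body": {"moves": [[-1,0,0,0.008,0],[-1,0,0,0.008,0],[-1,0,0,0.006,0],[-1,0,0,0.004,0],[-1,0,0,0,0]]}}

```text
t: 4.9
eef_pos: [0.524, 0.194, 0.1095]
ee_rot: [-3.141, -0.001, 3.141]
force: [-0.6, -0.8, -0.1]
width: 0.0003
```

```bash
python3 look.py s3
cat > theta.py <<'E'
from h import *
f=dict(np.load("last.npz"));W=f["W"]
a=np.array([np.cos(PSI),np.sin(PSI),0]);b=np.array([-np.sin(PSI),np.cos(PSI),0])
D=W-H; r=-(D@a);s=D@b
m=(r>.02)&(r<.1)&(abs(s)<.09)&(D[...,2]>-.02)&(D[...,2]<.09)
R=r[m];Z=D[...,2][m]
for i in range(10):
    p=np.polyfit(R,Z,1);e=abs(Z-np.polyval(p,R));k=e<max(.003,np.percentile(e,85));R,Z=R[k],Z[k]
print("theta",np.arctan(p[0]),"z at axis",p[1],len(R))
E
python3 theta.py
```

```text
[0.52433854 0.19416811 0.11004852] [-0.50519213  0.65132104 -0.68116844]
theta 0.13630366064677124 z at axis 0.004793700125949113 4141
```

>>> {"method": "apply_moves", "body": {"moves": [[-1,0,0,0.004,0],[-1,0,0,0.003,0],[-1,0,0,0,0],[-1,0,0,-0.02,0],[-1,0,0,-0.03,0],[-1,0.01,-0.02,-0.03,0],[-1,0.015,-0.03,-0.01,0]]}}

```text
t: 5.53
eef_pos: [0.5022, 0.1461, 0.1975]
ee_rot: [3.14, 0.006, -3.139]
force: [1.2, 0.1, 0.2]
width: 0.0004
```

```bash
python3 look.py s4;python3 theta.py
python3 - <<'E'
from h import *
f=eyes.grab_frame("wrist");W=cloud(f);cv2.imwrite("pics/w4.png",f["color"][:,:,::-1])
f["W"]=W;np.savez("wlast.npz",**{k:f[k] for k in("W","color","camera_matrix","extrinsics")})
print(arm.get_state())
E
```

```text
[0.49813604 0.14110169 0.19787381] [-5.29253433 -4.84628002 -2.54724742]
theta 0.08839107307595252 z at axis 0.00481134084488672 4072
{'t': 5.6333, 'q': array([ 6.56925263e-01,  1.21822497e-01, -3.76185603e-01,  4.81066767e-05,
       -1.06871569e+00, -2.22896373e+00]), 'qd': array([ 0.01927015,  0.05978921,  0.01106835, -0.00453258,  0.04259454,
       -0.03243658]), 'joint_efforts': array([ -0.34213504, -39.46727872,  27.42507398,   6.66526839,
        -0.51963966,   0.3771579 ]), 'eef_pos': array([0.49877506, 0.14241978, 0.19646083]), 'ee_rot': array([3.13913504, 0.00324769, 3.14036959]), 'force': array([ 0.88542066,  0.04423768, -0.27796746]), 'moment': array([ 0.08188467, -0.10498076, -0.02759857]), 'width': 0.0006707564096736913}
```

View pics/w4.png

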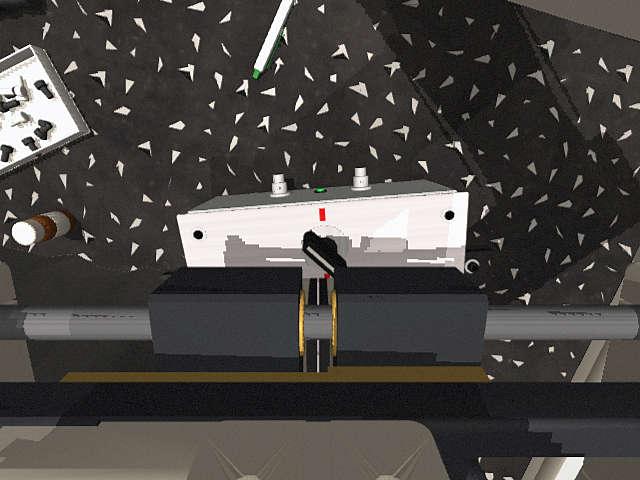

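View pics/s4.png

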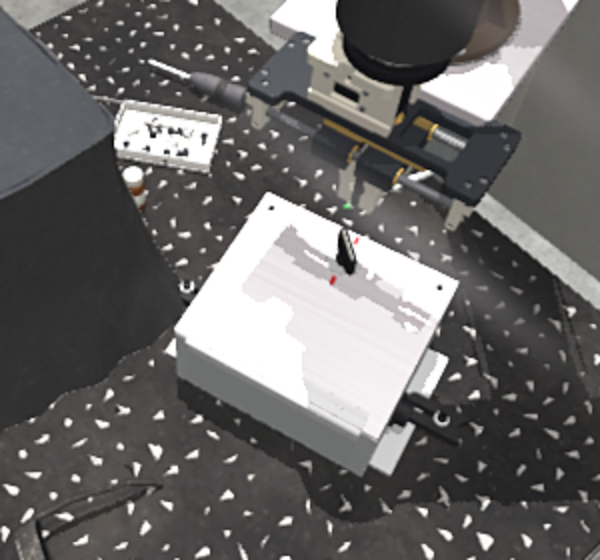

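Both views show the cover nearly shut (theta about 0.087), with the wing standing askew between the red marks: side view (346, 251), wrist view (325, 252). Next I'll measure the wing.

```bash
cat > wing.py <<'E'
import sys
from h import *
f=dict(np.load("last.npz"));W=f["W"];th=float(sys.argv[1])
x,y,n=frame(th);c0=H-x*.14
D=W-c0;h=D@n-.004
m=(h>.019)&(h<.036)&(np.hypot(D@x,D@y)<.026)
q=np.stack([D[m]@x,D[m]@y],1);c=q.mean(0);u,s,v=np.linalg.svd(q-c,full_matrices=False);a=np.arctan2(v[0,1],v[0,0])
a=(a+np.pi/2)%np.pi-np.pi/2
print(m.sum(),"c",c,"ang",a,s/np.sqrt(m.sum()),h[m].max(),"world",(c0+c[0]*x+c[1]*y+n*.032))
E
python3 wing.py .087
```

```text
119 c [0.00249241 0.00098939] ang 0.7428486609212754 [0.01096821 0.00278411] 0.031359632067228485 world [0.50312964 0.14644852 0.13182705]
```

>>> {"method": "apply_moves", "body": {"moves": [[0.2,-0.003,0.003,0,-0.12],[0.2,0,0,0,-0.12],[0.2,0,0,0,-0.12],[0.2,0,0,0,-0.12],[0.2,0,0,0,-0.12],[0.2,0,0,0,-0.12],[0.2,0,0,0,-0.1],[0.2,0,0,0,0],[0.2,0,0,0,0]]}}

```text
t: 6.38
eef_pos: [0.5025, 0.1474, 0.1934]
ee_rot: [3.142, -0.0, -2.325]
force: [-0.3, 0.5, -0.5]
width: 0.0509
```

Run:
```python
from h import *
s=arm.get_state();print(s["eef_pos"],s["ee_rot"],s["force"],s["width"])
y=s["ee_rot"][2];d=np.array([.5018,.1462])-s["eef_pos"][:2]
print(d,"tool",d@[np.cos(y),np.sin(y)],d@[np.sin(y),-np.cos(y)])
```

```text
[0.50248026 0.14738275 0.19343222] [ 3.14151443e+00 -9.16324459e-05 -2.32499760e+00] [-0.25307406  0.50891819 -0.52931994] 0.050945765753570335
[-0.00068026 -0.00118275] tool 0.0013277907155950543 -0.00031405388876296395
```

>>> {"method": "apply_moves", "body": {"moves": [[0.2,0.001,0,0.025,0],[0.2,0,0,0.02,0],[0.2,0,0,0.015,0],[0.2,0,0,0.012,0],[0.2,0,0,0.008,0],[0.2,0,0,0,0],[0.2,0,0,0,0]], "newtons": 10}}

```text
t: 6.97
eef_pos: [0.5019, 0.1466, 0.1136]
ee_rot: [-3.141, -0.001, -2.323]
force: [0.1, -0.7, -1.0]
width: 0.0528
```

```bash
python3 look.py s5; python3 theta.py
```

```text
[0.50223526 0.14680377 0.11411734] [-0.63700504 -0.32083939  0.62226806]
theta 0.09004917242940608 z at axis 0.004711947044223416 4058
```

View pics/s5.png

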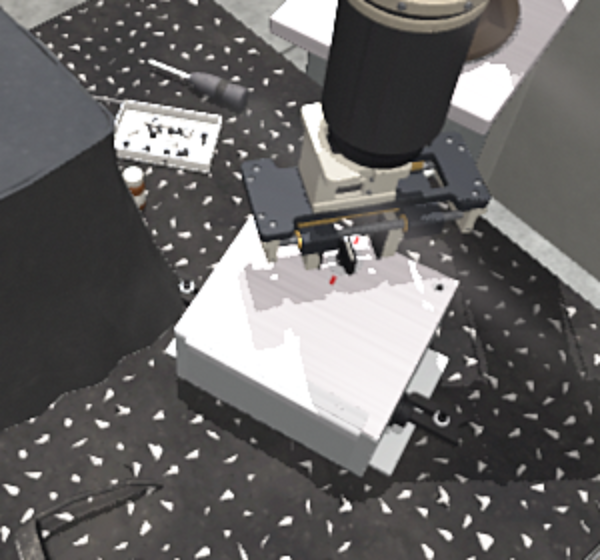

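The fingers straddle the wing at (346, 253) and touch nothing. Now I'll close the gripper.

>>> {"method": "apply_moves", "body": {"moves": [[-1,0,0,0,0],[-1,0,0,0,0],[-1,0,0,0,0],[-1,0,0,0,0],[-1,0,0,0,0],[-1,0,0,0,0]], "newtons": 10}}

```text
t: 7.52
eef_pos: [0.5019, 0.1466, 0.1137]
ee_rot: [-3.142, 0.0, -2.322]
force: [-0.3, -0.2, -0.2]
width: 0.0181
```

>>> {"method": "apply_moves", "body": {"moves": [[-1,0,0,0,0],[-1,0,0,0,0],[-1,0,0,0,0]]}}

```text
t: 7.77
eef_pos: [0.5022, 0.1463, 0.1136]
ee_rot: [-3.141, -0.0, -2.322]
force: [3.0, -3.0, -1.6]
width: 0.0094
```

>>> {"method": "apply_moves", "body": {"moves": [[-1,0,0,0,0.1],[-1,0,0,0,0.1],[-1,0,0,0,0.1],[-1,0,0,0,0.1],[-1,0,0,0,0.1],[-1,0,0,0,0.1],[-1,0,0,0,0.1],[-1,0,0,0,0.04],[-1,0,0,0,0],[-1,0,0,0,0]]}}

```text
t: 8.6
eef_pos: [0.5021, 0.1463, 0.1136]
ee_rot: [-3.141, 0.0, -3.06]
force: [3.8, -3.5, -1.5]
width: 0.0089
```

```bash
python3 look.py s6; python3 theta.py
python3 - <<'E'
from h import *
f=eyes.grab_frame("wrist");cv2.imwrite("pics/w6.png",f["color"][:,:,::-1])
E
```

```text
[0.50209828 0.14628923 0.11355734] [ 3.53547259 -3.95099585 -0.82937531]
theta 0.08605690358435218 z at axis 0.004799598009222465 4077
```

View pics/w6.png

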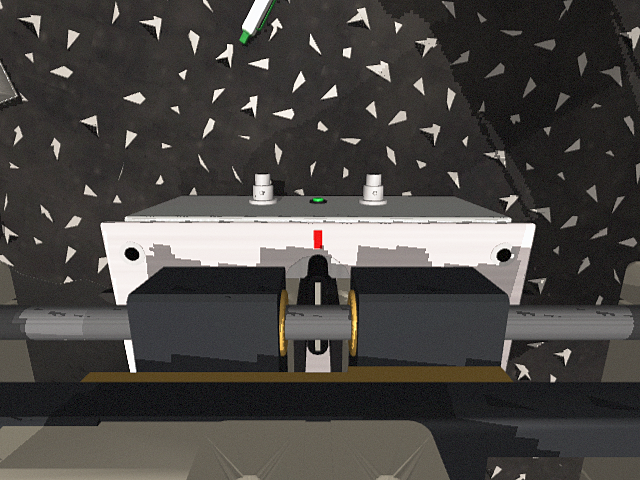

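View pics/s6.png

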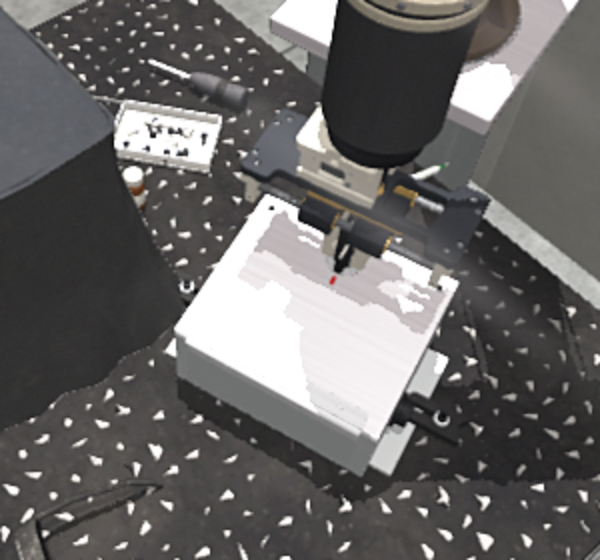

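The wing now lies in line with the red mark: in the wrist view, the mark is at (318, 239) and the wing at (318, 300). Next I'll press down.

>>> {"method": "apply_moves", "body": {"moves": [[-1,0.001,0,0.004,0],[-1,0.001,0,0.004,0],[-1,0.001,0,0.004,0],[-1,0,0,0.003,0],[-1,0,0,0,0]]}}

```text
t: 9.12
eef_pos: [0.4996, 0.1461, 0.0994]
ee_rot: [-3.141, 0.001, -3.059]
force: [3.2, -5.6, 3.3]
width: 0.0087
```

```bash
python3 look.py s7; python3 theta.py
```

```text
[0.49959704 0.14610668 0.09940099] [ 2.574509   -5.33038534  3.95946216]
theta 0.0006608520224188482 z at axis 0.0048037332311819505 3844
```

>>> {"method": "apply_moves", "body": {"moves": [[-1,0,0,0.002,0],[-1,0,0,0.002,0],[-1,0,0,0,0]], "newtons": 20}}

```text
t: 9.42
eef_pos: [0.5002, 0.1462, 0.0974]
ee_rot: [-3.141, 0.003, -3.058]
force: [-2.6, -5.9, 22.5]
width: 0.0087
```

```bash
python3 look.py s8; python3 theta.py
```

```text
[0.50025212 0.14620718 0.09741038] [-2.58904297 -5.75548572 22.90568612]
theta 0.0016314794679992862 z at axis 0.00473836428840818 3831
```

>>> {"method": "apply_moves", "body": {"moves": [[-1,0,0,0,0],[-1,0,0,0,0],[-1,0,0,0,0],[-1,0,0,0,0],[-1,0,0,0,0],[-1,0,0,0,0],[-1,0,0,0,0],[-1,0,0,0,0]]}}

```text
t: 10.13
eef_pos: [0.5002, 0.1462, 0.0974]
ee_rot: [-3.141, 0.003, -3.058]
force: [-2.3, -7.4, 22.8]
width: 0.009
```

```bash
python3 look.py s9; python3 theta.py
python3 - <<'E'
from h import *
f=dict(np.load("last.npz"));W=f["W"]
a=np.array([np.cos(PSI),np.sin(PSI),0]);b=np.array([-np.sin(PSI),np.cos(PSI),0])
D=W-H;r=-(D@a);s=D@b
for lo in(.03,.06,.09,.12,.15):
    m=(r>lo)&(r<lo+.02)&(abs(s)>.05)&(abs(s)<.095)&(abs(D[...,2]-.004)<.02)
    print(lo,np.median(D[...,2][m])*1e3,m.sum())
f=eyes.grab_frame("wrist");cv2.imwrite("pics/w9.png",f["color"][:,:,::-1])
E
```

```text
[0.50025769 0.14618803 0.09740902] [-2.89246988 -6.64043864 22.96486948]
theta 0.004984506590132439 z at axis 0.004608600743635492 3718
0.03 4.794718968615746 512
0.06 4.919873959393223 482
0.09 4.659850233640989 450
0.12 4.828028400361756 423
0.15 4.696832727031447 306
```

View pics/s9.png

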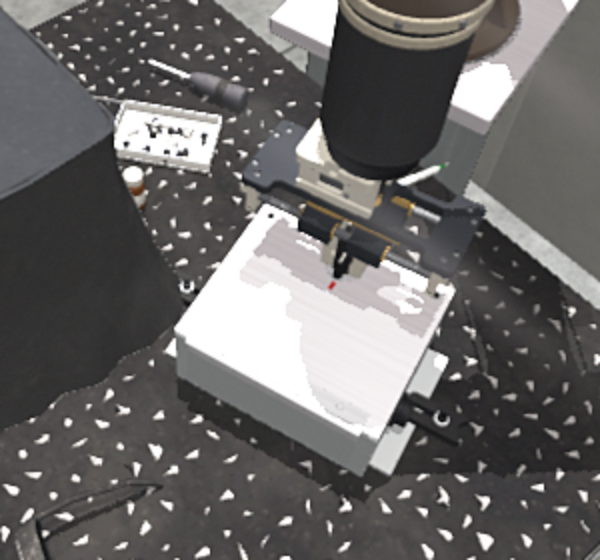

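View pics/w9.png

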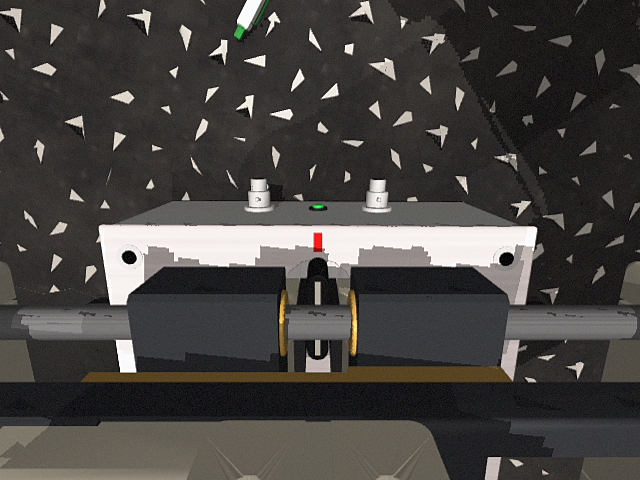

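The cover is flat along its whole depth (heights agree within 0.3 mm). The wing at (318, 300) lines up with the red mark at (318, 242), and the push holds steady at about 23 N. The vial and tray are where they were, so I'm handing in.

```bash
python3 -c "
from station import job
print(job.job_done())"
```

```text
the job is handed in; nothing more can be done
None
```

The detector housing is closed, and I handed the job in with the arm still pressing the cover down, so you can drive the corner screws. I swung the cover from about 0.73 to 0.09 rad with closed fingers. I then gripped the wing, turned it 0.74 rad clockwise onto the red marks, and pressed the cover down until it stopped hard.

Last checks, about 10 s into the 45 s allowed:
- **Cover:** flat within 0.3 mm from hinge to front edge. The hinge angle came out between 0.001 and 0.005 rad on repeated measurements, inside the 0.012 limit.
- **Wing:** lined up with the front red mark in the wrist picture. The gripper's yaw puts it within about 0.01 rad of zero.
- **Push:** steady at about 23 N upward, plus a sideways force of roughly 7 N on the gripped wing that I left alone. The fingers press through their grip on the wing; the tips stay about 5 mm above the cover.
- **Neighbours:** the vial and tray look unmoved in the side pictures. The post was out of view in the last pictures; the arm passed well above it and met no contact there.

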